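Clamp a rolling pin in its oiling stand and keep hold of the clamp

TASK

Lay the loose wooden rolling pin in the two V-shaped rests of the oiling stand, between the two end cups, and let go of it. Then take the orange knob and slide the sprung end along until it stands at the red length mark, so that both cups take the pin's ends; holding it at the mark, slide the orange cam straight across, towards the robot, until it is fully home in the slot. Finish while still holding the knob, with the end at its mark and the cam closed, and leave the other things on the worktop as they are.

Things in the scene. Friction and masses are not known exactly. Their poses are not given: they have to be found in the camera images.
- pin: loose wooden rolling pin, a plain cylinder 200 mm long and 30 mm in diameter, about 140 g, with a dark ring near each end; origin at its middle, its own y axis runs along the pin. It starts lying on the worktop to the left of the stand and can roll.
- pin_mid (a point): the middle of the rolling pin (same point as pin)
- stand: oiling stand, fixed: wooden base board 84 mm (its x) by 416 mm (its y, -123 to +293 mm), 16 mm thick. Origin on the worktop; y is the long axis and points from the fixed cup to the sliding end, x points away from the robot, z up; its yaw varies. Along its robot side (x = -37 mm) stands a 6 mm aluminium fence, top 51 mm high, with one 18 mm slot at y = 161 mm.
- stand_axis (a point): where the middle of the pin belongs, 75 mm above the stand's origin, axes as the stand; the pin lies along y. Two aluminium V rests carry it: at y = -55 and +55 mm, 14 mm thick, 43 mm across, arms reaching 76 mm high. Between them fingers have free room down to the base board.
- cup_fixed (a point): centre of the mouth of the fixed black end cup, at stand y = -90 mm, 75 mm high: outside diameter 49, bore 38, depth 12 mm (floor at y = -102)
- cup_slide (a point): centre of the mouth of the like cup on the sliding end, at stand y = +90 mm plus the tail value (floor 12 mm farther), 75 mm high. At the mark the pin has 2 mm of play at each end; a pin lying off centre is pushed along by the cups, but when laid down it must clear both mouths, so lay its middle about half the tail value along +y.
- mark (a point): the length mark: the slot in the fence between two red posts, with a red line on the base board; point at the top of the fence in the middle of the slot (stand x = -37, y = 161, z = 51 mm)
- tail (a joint): how far the sliding end (grey carriage, upright and cup) stands short of the mark, m, along the stand's +y: 0 at the mark, range -0.007 to 0.083, starts 0.055 to 0.08. A red line on its front meets the mark at 0. A return spring (60 N/m, 4.8 N at the mark) and 2.5 N friction oppose the push; let go there with the cam open, it springs back some 40 mm.
- cam (a joint): orange cam slide on top of the sliding end, m: 0 open (starts within 2 mm of it), 0.022 closed. Slides along the stand's -x (towards the robot), 2.5 N friction, stays where left. Its round-ended 10 mm steel tongue enters the slot only with the end within about 4 mm of the mark; elsewhere the fence stops it at about 0.006. Closed, it keeps the end from springing back.
- cam_knob (a point): the orange knob on the cam, to grip: block 22 x 22 mm, 60 to 102 mm above the worktop, sides along the stand's x and y; this point is on its middle line, 86 mm high, at stand x = 11 mm minus the cam value, y = 161 mm plus the tail value. The upright's face is 41 mm from it towards the pin; otherwise nothing near it is higher than 51 mm.
- mug: white mug with a blue line, 84 x 115 x 89 mm; bystander, origin at its underside
- lemon: yellow lemon, 72 x 57 x 58 mm; bystander, origin at its underside
- spice_a: glass spice jar with red cap, 45 mm across, 106 mm tall; bystander, origin at its underside
- spice_b: second spice jar with red cap, 45 mm across, 106 mm tall; bystander, origin at its underside
- tin: round food tin, 86 mm across, 40 mm tall; bystander, origin at its underside
- garlic: garlic bulb, 60 mm; bystander, origin at its underside
- tumbler: clear glass tumbler, 81 mm across, 91 mm tall; bystander, origin at its underside

How it is judged (in metres and radians):
On the way, in this order (a step that is already met when the one before it is completed fails the run):
1. the pin lies in both V rests between the open cups, let go (x of pin_mid in the frame of stand_axis between -0.005 and 0.005 m and z of pin_mid in the frame of stand_axis between -0.005 and 0.005 m and angle between the y axis of pin and the y axis of stand_axis, either way round below 0.06 rad and y of pin_mid in the frame of stand_axis between -0.02 and 0.06 m and contact force between the fingers and pin below 0.1 N and linear speed of pin below 0.02 m/s and value of joint tail above 0.02 m), for 0.2 s.
2. the sliding end stands at the mark, the cam still open (value of joint tail between -0.009 and 0.007 m and value of joint cam below 0.009 m), for 0.1 s.
At the end, for the whole second after the job is handed in: Pin untouched and still in both V rests and cups (5 mm across and in height, 10 mm along, 0.06 rad); sliding end within 6 mm of the mark; cam closed to at least 18 of 22 mm; fingers still hold the knob or sliding end (over 2 N) (x of pin_mid in the frame of stand_axis between -0.005 and 0.005 m and z of pin_mid in the frame of stand_axis between -0.005 and 0.005 m and angle between the y axis of pin and the y axis of stand_axis, either way round below 0.06 rad and y of pin_mid in the frame of stand_axis between -0.01 and 0.01 m and value of joint tail between -0.006 and 0.006 m and value of joint cam above 0.018 m and contact force between the fingers and tail above 2 N and contact force between the fingers and pin below 0.1 N and linear speed of pin below 0.02 m/s); the arm keeps its last pose, push and grip.
It fails at once if another thing on the worktop is pushed more than 30 mm (distance of any of mug, lemon, spice_a, spice_b, tin, garlic, tumbler from where it was at the start of the episode above 0.03 m).
It also fails if it takes over 58 s, if anything falls off the work surface, if the arm or the gripper's body presses on something with over 40 N, if the wrist force passes 120 N, or if a joint passes its speed limit or range.

ROBOT

A 6-joint arm with a two-finger parallel gripper is mounted at the origin on a cart in front of the work surface, level with it; the furniture and walls round the work are solid. World frame = base frame: x ahead of the robot, y to its left, z up, the work surface at z = 0. Lengths are in mm, angles in rad, forces in N, time in s.
With the tool pointing down it reaches from about 400 to 825 mm from the base axis. Payload 7 kg.
Tool frame: the origin (TCP) lies midway between the tips of the shut fingers; the grasp point (between the pads) lies 19 mm behind it (robot.grasp_offset is the distance from the TCP to the grasp point, in mm); z points along the fingers, y is the line along which they close (so a half turn about z gives the same grasp; the last joint's range is limited). The gripper opens to 85 mm and grips with 20 to 120 N. Pads are 22 mm wide; open, the fingers measure 114 mm over their backs; the gripper's body (76 mm by 85 mm) begins 54 mm behind the grasp point. The pads swing forward as they close: fully open they stand 13 mm farther back than shut.
Start: joints at [1.607, 0.359, 0.012, 0, -1.224, -0.288], TCP at [168.185, 653.689, 231.302] pointing down, gripper open.
Joint ranges: [-3.07, 3.07], [-1.43, 2.12], [-1.02, 1.25], [-3.03, 1.67], [-3.05, -0], [-3.03, 3.03]. Speed limits (rad/s): [2.39, 2.39, 3.01, 3.14, 3.14, 3.14].

INTERFACE

Orientations are given as a unit quaternion [x, y, z, w].
In Python, from rig import robot gives the robot as it stands. The module is installed in compiled form; this text tells all that it offers.
- The arm moves only by the tool move_arm, never from a script. Its argument "increments" is a list of rows, each a list of 2 entries, a list of its own where there are three numbers: the shift along the world's x, y, z as a fraction of full scale, then the turn, a rotation vector about the world's x, y, z as a fraction of full scale. In form: [[[dx, dy, dz], [ax, ay, az]], ...]. A call has exactly 8 rows; each row is the pose to reach, as a shift and turn from the pose commanded when the call began; what a row does not reach only later rows make up. Full scale, the value 1, is 0.12 m for a shift and 45 degrees for a turn. A row lasts 1/8 s, in which the tool goes at most 62.5 mm and 10.7 degrees, less where a joint would pass 70% of its speed; a pose out of reach is approached as far as the arm can. A call with a number of a shift or a turn outside -1 to 1 is refused whole. A call with a gripper value outside its range is refused whole. "gripper" is the closure, from -1 (fully open) to 1 (shut), so that 0 is half open, set as the call begins (left out, the last holds). The fingers move at their own pace and stop on an object; the grip force is fixed at half the most. Time passes only in rows, so rows that repeat a pose let the fingers close, or fill a call up. It gives the time, the measured TCP pose, the force, the opening and the grip force at its end, in the units of the state.
- robot.observe(): the state, without advancing time (a new reading comes with each control period).
- robot.get_image(name): name is "scene" or "top"; returns the picture (420x560x3 uint8, red, green, blue); there is no depth.
- robot.get_calibration(name): a dict with "fovy" (degrees; the focal length in pixels is half the picture's height over the tangent of half this angle, whatever the lens; pixels are square), "cx", "cy" (the principal point, pixels), "eye" and "orientation" of the camera in the world. Camera axes: x right, y down, z forward; pixel columns grow to the right and rows downward; lengths in mm; the calibration is good to about 2 mm. A picture is of the moment at which its call begins. get_calibration takes no time and is no camera call.
- robot.sign_off(): hands the job in; it is judged then, once.
The state is a dict: "time_s": time; "q": joint angles; "dq": joint speeds; "joint_torque": joint torques, N m; "eef_pos": TCP position; "tool_rot": TCP orientation; "ft_force": force on the tool from outside, world axes, zero at the start; "wrist_torque": the same for the moment, N m; "grip_width": opening from 0.0 (shut) to 1.0 (fully open); "gripper_force": force on a finger pad.
Only numpy, scipy, OpenCV 4.12 (cv2) and the standard library are available. Lean on these libraries where they do the work, as an engineer would, in place of code of your own. Each camera call takes 0.05 s, during which the arm holds its last target. There are 200 camera calls.

## Working session

There is one attempt and no reset: what is moved stays moved. The work goes in short steps, Python scripts to look and compute and a tool call to move; the robot and the scene stay as the last step left them, time stands still between calls to the robot, and variables do not carry over. Pictures are saved under pics/ and viewed, at most 10 in all, crops included, and the job is handed in when it is done.

Besides the shell and the picture viewer there is one more tool, called after ">>>" by a JSON object that holds its "name" and its "arguments". move_arm: Moves the arm, as the interface text tells. Its arguments: {"type":"object","properties":{"increments":{"type":"array","items":{"type":"array"}},"gripper":{"type":"number"}},"required":["increments"]}

```bash
mkdir -p pics
python3 - <<'E'
from rig import robot
import cv2
for n in("scene","top"):
    im=robot.get_image(n); cv2.imwrite(f"pics/{n}0.png",im[:,:,::-1]); print(robot.get_calibration(n))
print(robot.observe())
E
```

```text
{'fovy': 52.36873695249409, 'cx': 279.81122536439983, 'cy': 210.45380702372677, 'eye': array([ 178.2405104 , -735.18668559, 1177.46950306]), 'orientation': array([ 0.909862  , -0.21883847,  0.07526622, -0.34437751])}
{'fovy': 44.21192684607935, 'cx': 272.26167599980107, 'cy': 209.58128045040775, 'eye': array([ 293.56400772,  147.92017372, 1471.87749044]), 'orientation': array([-0.69873865,  0.70635295, -0.07867935,  0.08148233])}
{'time_s': 0.1, 'q': array([ 1.60711641e+00,  3.59321712e-01,  1.11420895e-02, -2.83972453e-04,
       -1.22411284e+00, -2.88083072e-01]), 'dq': array([-0.0008549 , -0.00309881,  0.00127036,  0.00190522, -0.00085176,
        0.00148897]), 'joint_torque': array([-1.95278808e-03, -5.84765768e+01,  2.94109601e+01,  6.95460543e+00,
       -3.19350576e-03,  7.31915691e-06]), 'eef_pos': array([168.08897667, 653.28550143, 230.45398244]), 'tool_rot': array([ 9.92081025e-01, -1.25597224e-01, -1.09440518e-05,  7.59806938e-04]), 'ft_force': array([-0.0711422 , -0.09851903, -0.19785442]), 'wrist_torque': array([-0.02025792,  0.04011381, -0.04596802]), 'gripper_force': 0.0, 'grip_width': 1.0007615637527265}
```

View pics/scene0.png

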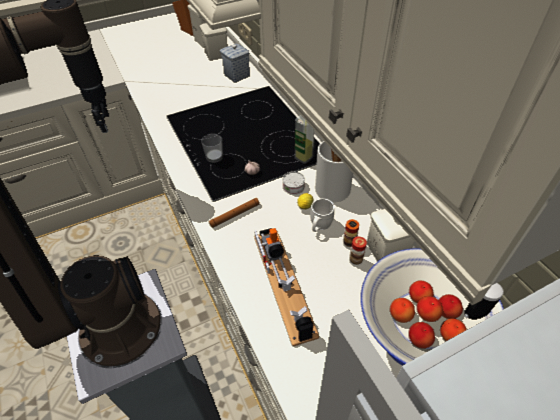

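View pics/top0.png

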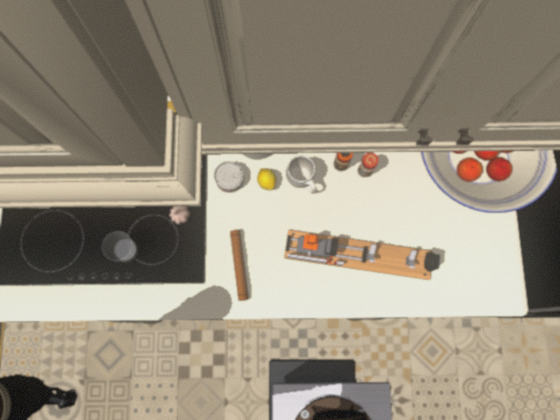

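The scene view shows the pin at about (235,213) and the stand running from (265,235) to (305,335). In the top view the pin is at (239,265) and the stand runs from (287,245) to (435,265), with the orange knob at (311,241). I'll enlarge both.

Run:
```python
import cv2,numpy as np
a=cv2.imread("pics/top0.png")[220:310,220:450]; b=cv2.imread("pics/scene0.png")[190:350,200:330]
cv2.imwrite("pics/c1.png",cv2.resize(a,None,fx=3.4,fy=3.4,interpolation=2))
cv2.imwrite("pics/c2.png",cv2.resize(b,None,fx=3.7,fy=3.7,interpolation=2))
```

```text
(no output)
```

View pics/c1.png

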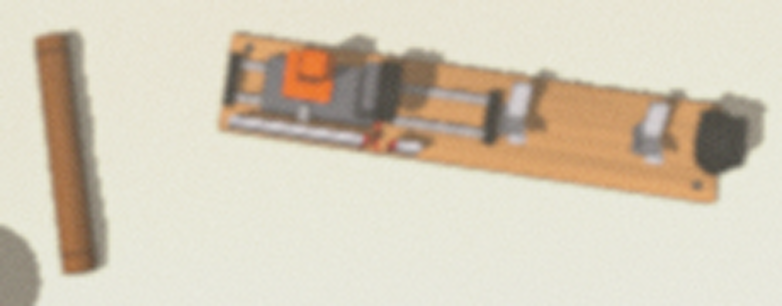

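View pics/c2.png

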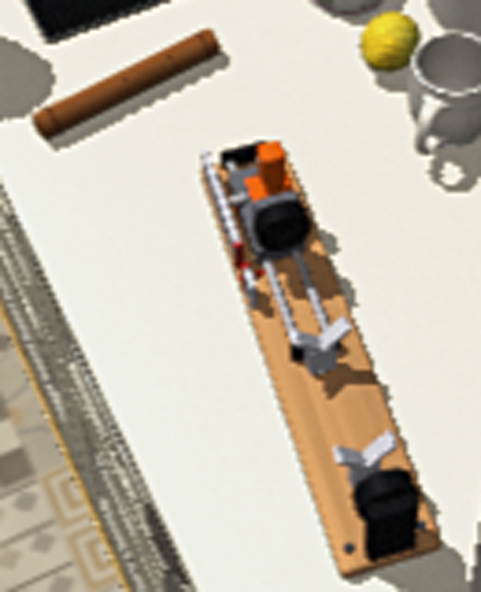

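The top crop shows board corners at (233,33), (220,130) and (714,203), the mark at (384,142), the knob top at (313,65), and pin ends at (54,38) and (80,268). The scene crop shows board corners at (343,577) and (440,543), the slide cup mouth at (282,226), and pin ends at (42,122) and (211,42).

```bash
cat > h.py <<'E'
import numpy as np
from rig import robot
from scipy.spatial.transform import Rotation as R
from scipy.optimize import least_squares
def proj(n,P):
    c=robot.get_calibration(n); f=210/np.tan(np.radians(c["fovy"]/2))
    p=R.from_quat(c["orientation"]).inv().apply(np.atleast_2d(P)-c["eye"])
    return np.c_[c["cx"]+f*p[:,0]/p[:,2], c["cy"]+f*p[:,1]/p[:,2]]
def st(s,P): # stand -> world
    return R.from_euler("z",s[2]).apply(np.atleast_2d(P))+[s[0],s[1],0]
E
python3 - <<'E'
from h import *
un=lambda p,k,o:(np.array(p)+.5)/k-.5+o
T=lambda p:un(p,3.4,[220,220]); S=lambda p:un(p,3.7,[200,190])
def obs(t):
    return [("top",(42,293,16),T((233,33))),("top",(-42,293,16),T((220,130))),("top",(-42,-123,16),T((714,203))),
    ("top",(-37,161,51),T((384,142))),("top",(11,161+t,102),T((313,65))),("scene",(-42,-123,16),S((343,577))),
    ("scene",(42,-123,16),S((440,543))),("scene",(0,90+t,75),S((282,226))),("top",(0,55,60),T((517,114))),("top",(0,-55,60),T((653,136)))]
f=lambda s:np.concatenate([proj(n,st(s,P))[0]-u for n,P,u in obs(s[3])])
r=least_squares(f,[500,0,0.1,65],x_scale=[10,10,.1,10]);s=r.x;print(s,r.fun.reshape(-1,2).round(1).tolist())
g=lambda v:np.concatenate([(proj(n,[v[i],v[i+1],15])[0]-u) for n,i,u in(("top",0,T((54,38))),("top",2,T((80,268))),("scene",2,S((42,122))),("scene",0,S((211,42))))])
q=least_squares(g,[500,200,400,200]);v=q.x;print(v,q.fun.round(1),np.hypot(*(v[:2]-v[2:])),(v[:2]+v[2:])/2,np.degrees(np.arctan2(v[3]-v[1],v[2]-v[0])))
print(st(s,[[0,s[3]/2,75],[11,161+s[3],86]]))
# bystanders on table via top view
c=robot.get_calibration("top");fl=210/np.tan(np.radians(c["fovy"]/2))
for nm,u,z in(("mug",(303,172),45),("lemon",(267,180),29),("jarA",(345,158),106),("tin",(229,177),40)):
    d=R.from_quat(c["orientation"]).apply([(u[0]-c["cx"])/fl,(u[1]-c["cy"])/fl,1]);print(nm,(c["eye"]+d*(z-c["eye"][2])/d[2])[:2].round())
E
```

```text
[ 4.84316553e+02 -1.74255250e+02 -1.57322266e-01  6.81424102e+01] [[-0.5, -0.2], [-0.9, 0.2], [1.0, 0.3], [-1.2, 0.1], [-1.4, -1.0], [-0.4, 0.5], [1.1, 0.9], [0.1, 2.2], [-0.0, 0.3], [0.0, -0.4]]
[568.33739451 259.60563745 378.41408623 237.84575727] [-0.6  0.2 -0.8 -0.4 -0.   1.5  0.6  0.8] 191.16577992454037 [473.37574037 248.72569736] -173.46401118722073
[[ 489.65462849 -140.60481199   75.        ]
 [ 531.08138908   50.3339179    86.        ]]
mug [733.  62.]
lemon [715. 166.]
jarA [754. -51.]
tin [722. 276.]
```

>>> {"name": "move_arm", "arguments": {"increments": [[[0.15, -0.17, 0], [0, 0, 0.08]], [[0.3, -0.34, 0], [0, 0, 0.16]], [[0.45, -0.5, 0], [0, 0, 0.24]], [[0.6, -0.67, 0], [0, 0, 0.31]], [[0.75, -0.83, 0], [0, 0, 0.39]], [[0.83, -1, 0], [0, 0, 0.46]], [[0.83, -1, 0], [0, 0, 0.46]], [[0.83, -1, 0], [0, 0, 0.46]]], "gripper": -1}}

```text
time_s: 1.1
eef_pos: [267.7, 534.0, 231.2]
tool_rot: [0.999, 0.054, -0.0, -0.0]
ft_force: [0.6, -0.1, -0.4]
grip_width: 1.0
gripper_force: 0.0
```

>>> {"name": "move_arm", "arguments": {"increments": [[[0.15, -0.17, 0], [0, 0, 0]], [[0.3, -0.34, 0], [0, 0, 0]], [[0.45, -0.5, 0], [0, 0, 0]], [[0.6, -0.67, 0], [0, 0, 0]], [[0.75, -0.83, 0], [0, 0, 0]], [[1, -1, 0], [0, 0, 0]], [[1, -1, 0], [0, 0, 0]], [[1, -1, 0], [0, 0, 0]]]}}

```text
time_s: 2.1
eef_pos: [387.9, 413.5, 231.1]
tool_rot: [0.999, 0.054, -0.0, 0.0]
ft_force: [-1.0, 1.2, 0.7]
grip_width: 1.001
gripper_force: 0.0
```

>>> {"name": "move_arm", "arguments": {"increments": [[[0.15, -0.17, 0], [0, 0, 0]], [[0.3, -0.34, 0], [0, 0, 0]], [[0.45, -0.5, 0], [0, 0, 0]], [[0.6, -0.67, 0], [0, 0, 0]], [[0.75, -0.83, 0], [0, 0, 0]], [[0.9, -1, 0], [0, 0, 0]], [[0.9, -1, 0], [0, 0, 0]], [[0.9, -1, 0], [0, 0, 0]]]}}

```text
time_s: 3.1
eef_pos: [495.4, 294.3, 231.2]
tool_rot: [0.998, 0.055, -0.0, -0.0]
ft_force: [0.1, -0.4, -0.4]
grip_width: 1.001
gripper_force: 0.0
```

>>> {"name": "move_arm", "arguments": {"increments": [[[0.03, -0.17, 0], [0, 0, 0]], [[0.06, -0.35, -0.1], [0, 0, 0]], [[0.06, -0.35, -0.3], [0, 0, 0]], [[0.06, -0.35, -0.5], [0, 0, 0]], [[0.06, -0.35, -0.7], [0, 0, 0]], [[0.06, -0.35, -0.9], [0, 0, 0]], [[0.06, -0.35, -1], [0, 0, 0]], [[0.06, -0.35, -1], [0, 0, 0]]]}}

```text
time_s: 4.1
eef_pos: [502.6, 250.8, 110.5]
tool_rot: [0.999, 0.055, -0.001, 0.001]
ft_force: [-0.2, 0.5, 1.0]
grip_width: 0.998
gripper_force: 0.0
```

Run:
```python
from h import *
import cv2
im=[robot.get_image(n)[:,:,::-1] for n in("top","scene")]
a=cv2.resize(im[0][215:315,190:290],(400,400),interpolation=2);b=cv2.resize(im[1][150:250,180:280],(400,400),interpolation=2)
cv2.imwrite("pics/d.png",np.hstack([a,b]))
```

```text
(no output)
```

View pics/d.png

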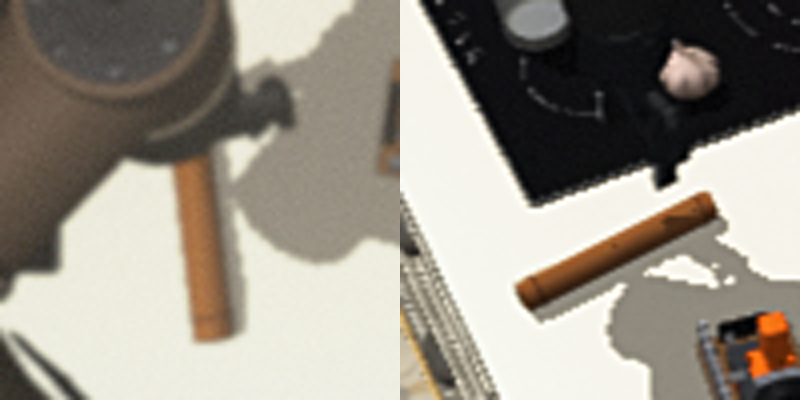

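The top view shows the gripper straddling the pin, with its near end at (215,335) and its far part at (195,160) under the hand. The pin hasn't moved, so I'll descend and grip.

>>> {"name": "move_arm", "arguments": {"increments": [[[0, 0, -0.15], [0, 0, 0]], [[0, 0, -0.3], [0, 0, 0]], [[0, 0, -0.45], [0, 0, 0]], [[0, 0, -0.6], [0, 0, 0]], [[0, 0, -0.75], [0, 0, 0]], [[0, 0, -0.87], [0, 0, 0]], [[0, 0, -0.87], [0, 0, 0]], [[0, 0, -0.87], [0, 0, 0]]]}}

```text
time_s: 5.2
eef_pos: [503.5, 252.1, 7.6]
tool_rot: [0.998, 0.055, 0.0, -0.0]
ft_force: [-0.1, 0.0, -0.1]
grip_width: 0.996
gripper_force: 0.0
```

>>> {"name": "move_arm", "arguments": {"increments": [[[0, 0, 0], [0, 0, 0]], [[0, 0, 0], [0, 0, 0]], [[0, 0, 0], [0, 0, 0]], [[0, 0, 0], [0, 0, 0]], [[0, 0, 0], [0, 0, 0]], [[0, 0, 0], [0, 0, 0]], [[0, 0, 0], [0, 0, 0]], [[0, 0, 0], [0, 0, 0]]], "gripper": 1}}

```text
time_s: 6.2
eef_pos: [503.3, 252.0, 7.5]
tool_rot: [0.998, 0.055, 0.0, -0.0]
ft_force: [-1.2, -0.8, 5.6]
grip_width: 0.326
gripper_force: 58.9
```

>>> {"name": "move_arm", "arguments": {"increments": [[[0, 0, 0.1], [0, 0, 0]], [[0, 0, 0.25], [0, 0, 0]], [[0, 0, 0.4], [0, 0, 0]], [[0, 0, 0.55], [0, 0, 0]], [[0, 0, 0.7], [0, 0, 0]], [[0, 0, 0.85], [0, 0, 0]], [[0, 0, 1], [0, 0, 0]], [[0, 0, 1], [0, 0, 0]]]}}

```text
time_s: 7.2
eef_pos: [503.6, 252.2, 128.5]
tool_rot: [0.998, 0.055, 0.001, -0.001]
ft_force: [0.1, -0.9, -1.9]
grip_width: 0.321
gripper_force: 59.3
```

>>> {"name": "move_arm", "arguments": {"increments": [[[0, -0.1, 0.1], [0, 0, -0.08]], [[0, -0.25, 0.25], [0, 0, -0.2]], [[0, -0.4, 0.4], [0, 0, -0.32]], [[0, -0.55, 0.5], [0, 0, -0.44]], [[0, -0.7, 0.6], [0, 0, -0.56]], [[0, -0.85, 0.6], [0, 0, -0.68]], [[0, -1, 0.6], [0, 0, -0.78]], [[0, -1, 0.6], [0, 0, -0.78]]]}}

```text
time_s: 8.2
eef_pos: [502.4, 130.6, 198.2]
tool_rot: [0.968, -0.25, -0.001, 0.0]
ft_force: [-0.0, 0.2, -1.8]
grip_width: 0.327
gripper_force: 59.5
```

>>> {"name": "move_arm", "arguments": {"increments": [[[0, -0.1, 0], [0, 0, -0.08]], [[0, -0.25, 0], [0, 0, -0.2]], [[0, -0.4, 0], [0, 0, -0.32]], [[0, -0.55, 0], [0, 0, -0.44]], [[0, -0.7, 0], [0, 0, -0.56]], [[0, -0.85, 0], [0, 0, -0.68]], [[0, -1, 0], [0, 0, -0.78]], [[0, -1, 0], [0, 0, -0.78]]]}}

```text
time_s: 9.2
eef_pos: [502.7, 11.3, 198.4]
tool_rot: [0.848, -0.529, -0.0, 0.0]
ft_force: [0.3, 0.4, -1.0]
grip_width: 0.325
gripper_force: 59.5
```

>>> {"name": "move_arm", "arguments": {"increments": [[[0, -0.1, 0], [0, 0, -0.08]], [[0, -0.25, 0], [0, 0, -0.2]], [[0, -0.4, 0], [0, 0, -0.32]], [[0, -0.55, 0], [0, 0, -0.44]], [[0, -0.7, 0], [0, 0, -0.56]], [[0, -0.85, 0], [0, 0, -0.68]], [[0, -1, 0], [0, 0, -0.78]], [[0, -1, 0], [0, 0, -0.78]]]}}

```text
time_s: 10.2
eef_pos: [503.0, -108.4, 198.4]
tool_rot: [-0.65, 0.76, 0.0, -0.0]
ft_force: [-0.4, 0.1, -1.3]
grip_width: 0.33
gripper_force: 59.4
```

>>> {"name": "move_arm", "arguments": {"increments": [[[-0.03, -0.1, 0], [0, 0, 0]], [[-0.07, -0.2, 0], [0, 0, 0]], [[-0.1, -0.3, 0], [0, 0, 0]], [[-0.14, -0.45, 0], [0, 0, 0]], [[-0.16, -0.55, 0], [0, 0, 0]], [[-0.16, -0.55, 0], [0, 0, 0]], [[-0.16, -0.55, 0], [0, 0, 0]], [[-0.16, -0.55, 0], [0, 0, 0]]]}}

```text
time_s: 11.2
eef_pos: [483.9, -174.1, 198.9]
tool_rot: [-0.649, 0.76, -0.0, 0.0]
ft_force: [-0.0, 0.4, -0.9]
grip_width: 0.322
gripper_force: 59.4
```

Run:
```python
from h import *
import cv2
im=[robot.get_image(n)[:,:,::-1] for n in("top","scene")]
a=cv2.resize(im[0][210:300,270:450],(720,360)[:2],interpolation=2)
cv2.imwrite("pics/e1.png",a);b=cv2.resize(im[1][180:360,200:340],(467,600),interpolation=2)
cv2.imwrite("pics/e.png",b)
```

```text
(no output)
```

View pics/e.png

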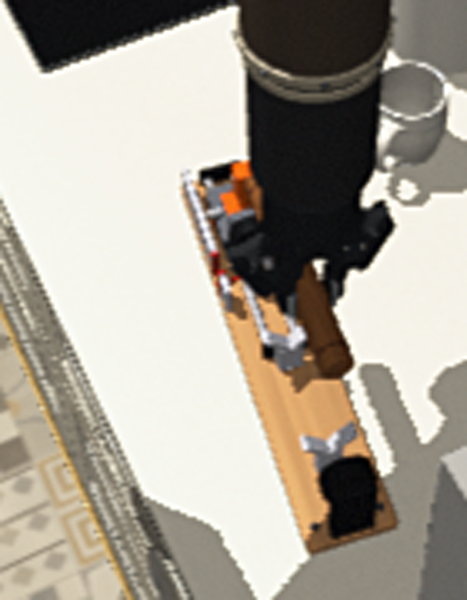

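The pin is held parallel to the stand, with its front end at (337,360) in the crop. I'll check the end position against the prediction before lowering.

Run:
```python
from h import *
s=[484.3,-174.3,-.1573]
for y in(-80,-70,-60): print(y,(proj("scene",st(s,[0,y,206]))[0]-[200,180])*3.333)
for y,z in((-62,60),(48,60),(-62,76)):
  print(y,z,[((proj("scene",st(s,[x,y,z]))[0]-[200,180])*3.333).round() for x in(-21.5,0,21.5)])
```

```text
-80 [341.77701519 383.05877813]
-70 [337.42729809 372.28298408]
-60 [333.12692816 361.62944048]
-62 60 [array([306., 460.]), array([330., 452.]), array([354., 445.])]
48 60 [array([267., 353.]), array([290., 347.]), array([312., 341.])]
-62 76 [array([307., 451.]), array([331., 443.]), array([354., 436.])]
```

>>> {"name": "move_arm", "arguments": {"increments": [[[0, -0.03, -0.1], [0, 0, 0]], [[-0.01, -0.05, -0.25], [0, 0, 0]], [[-0.01, -0.05, -0.4], [0, 0, 0]], [[-0.01, -0.05, -0.55], [0, 0, 0]], [[-0.01, -0.05, -0.7], [0, 0, 0]], [[-0.01, -0.05, -0.85], [0, 0, 0]], [[-0.01, -0.05, -0.95], [0, 0, 0]], [[-0.01, -0.05, -0.95], [0, 0, 0]]]}}

```text
time_s: 12.3
eef_pos: [481.8, -180.3, 83.8]
tool_rot: [-0.649, 0.761, 0.001, -0.001]
ft_force: [0.7, 0.6, -1.7]
grip_width: 0.326
gripper_force: 59.4
```

Run:
```python
from h import *
import cv2
im=[robot.get_image(n)[:,:,::-1] for n in("top","scene")]
a=cv2.resize(im[0][215:305,280:450],(400,212),interpolation=2)
b=cv2.resize(im[1][220:350,250:330],(369,600),interpolation=2)
o=np.zeros((600,769,3),np.uint8);o[:212,:400]=a;o[:,400:]=b
cv2.imwrite("pics/f.png",o)
```

```text
(no output)
```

View pics/f.png

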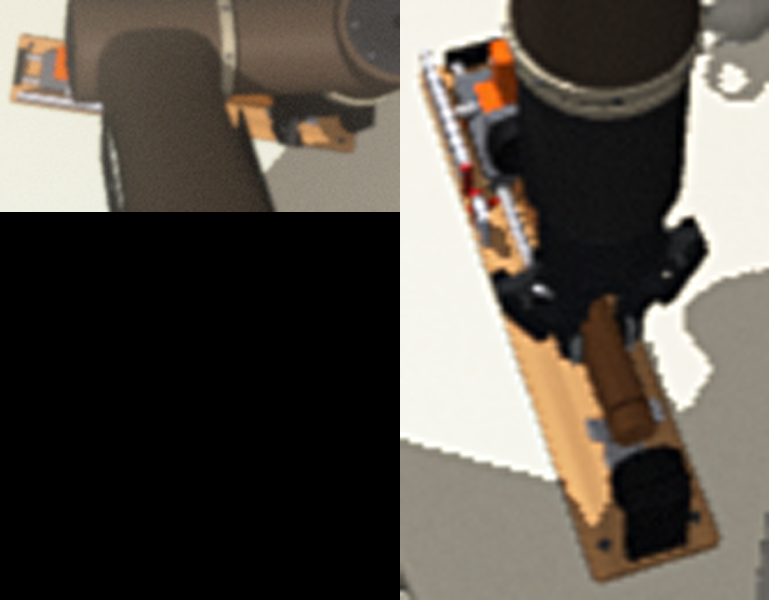

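The scene crop shows the pin end at (633,420) between the V arm tips at (597,428) and (657,408), short of the fixed cup. I'll lower it gently.

>>> {"name": "move_arm", "arguments": {"increments": [[[0.01, 0, -0.02], [0, 0, 0]], [[0.01, 0, -0.04], [0, 0, 0]], [[0.01, 0, -0.06], [0, 0, 0]], [[0.01, 0, -0.08], [0, 0, 0]], [[0.01, 0, -0.1], [0, 0, 0]], [[0.01, 0, -0.12], [0, 0, 0]], [[0.01, 0, -0.12], [0, 0, 0]], [[0.01, 0, -0.12], [0, 0, 0]]]}}

```text
time_s: 13.4
eef_pos: [483.8, -180.3, 70.5]
tool_rot: [-0.649, 0.761, -0.0, 0.0]
ft_force: [-0.5, 0.2, -1.2]
grip_width: 0.333
gripper_force: 59.4
```

>>> {"name": "move_arm", "arguments": {"increments": [[[0, 0, -0.01], [0, 0, 0]], [[0, 0, -0.015], [0, 0, 0]], [[0, 0, -0.02], [0, 0, 0]], [[0, 0, -0.025], [0, 0, 0]], [[0, 0, -0.03], [0, 0, 0]], [[0, 0, -0.03], [0, 0, 0]], [[0, 0, -0.03], [0, 0, 0]], [[0, 0, -0.03], [0, 0, 0]]]}}

```text
time_s: 14.4
eef_pos: [484.3, -180.3, 67.7]
tool_rot: [-0.649, 0.761, -0.0, 0.0]
ft_force: [-0.5, 0.8, 6.4]
grip_width: 0.328
gripper_force: 60.3
```

Contact is felt, with no sideways load. I'll release.

>>> {"name": "move_arm", "arguments": {"increments": [[[0, 0, 0], [0, 0, 0]], [[0, 0, 0], [0, 0, 0]], [[0, 0, 0], [0, 0, 0]], [[0, 0, 0], [0, 0, 0]], [[0, 0, 0], [0, 0, 0]], [[0, 0, 0], [0, 0, 0]], [[0, 0, 0], [0, 0, 0]], [[0, 0, 0], [0, 0, 0]]], "gripper": -1}}

```text
time_s: 15.4
eef_pos: [483.8, -180.3, 66.9]
tool_rot: [-0.649, 0.761, -0.0, -0.0]
ft_force: [-0.8, 0.3, 0.2]
grip_width: 1.003
gripper_force: 0.0
```

>>> {"name": "move_arm", "arguments": {"increments": [[[0, 0, 0.05], [0, 0, 0]], [[0, 0, 0.15], [0, 0, 0]], [[0, 0, 0.3], [0, 0, 0]], [[0, 0, 0.45], [0, 0, 0]], [[0, 0, 0.6], [0, 0, 0]], [[0, 0, 0.75], [0, 0, 0]], [[0, 0, 0.9], [0, 0, 0]], [[0, 0, 1], [0, 0, 0]]]}}

```text
time_s: 16.4
eef_pos: [484.1, -180.3, 188.7]
tool_rot: [-0.649, 0.761, -0.001, 0.001]
ft_force: [-0.4, -0.5, 0.3]
grip_width: 0.999
gripper_force: 0.0
```

>>> {"name": "move_arm", "arguments": {"increments": [[[0.02, 0.15, 0], [0, 0, 0]], [[0.05, 0.3, 0], [0, 0, 0]], [[0.08, 0.45, 0], [0, 0, 0]], [[0.1, 0.6, 0], [0, 0, 0]], [[0.13, 0.75, 0], [0, 0, 0]], [[0.16, 0.9, 0], [0, 0, 0]], [[0.18, 1, 0], [0, 0, 0]], [[0.18, 1, 0], [0, 0, 0]]]}}

```text
time_s: 17.4
eef_pos: [505.6, -59.4, 186.9]
tool_rot: [-0.65, 0.76, 0.0, -0.0]
ft_force: [-0.6, 0.2, -0.6]
grip_width: 1.0
gripper_force: 0.0
```

Run:
```python
from h import *
import cv2
im=[robot.get_image(n)[:,:,::-1] for n in("top","scene")]
a=cv2.resize(im[0][215:305,280:450],(400,212),interpolation=2)
b=cv2.resize(im[1][220:350,250:330],(369,600),interpolation=2)
o=np.zeros((600,769,3),np.uint8);o[:212,:400]=a;o[:,400:]=b
cv2.imwrite("pics/g.png",o)
```

```text
(no output)
```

View pics/g.png

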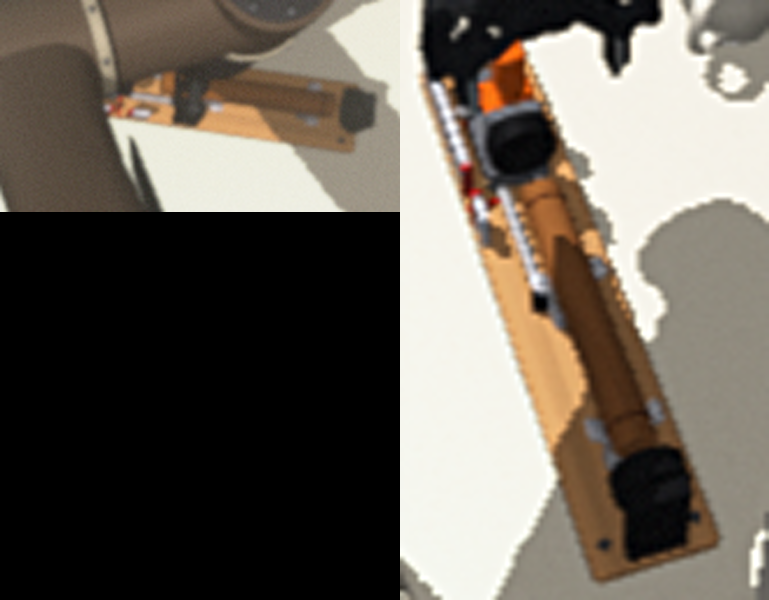

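The pin rests in both Vs, running from (545,190) to (630,425), clear of both cups. Next I'll refine the knob position, using the knob top in both first views.

Run:
```python
from h import *
s=[484.3,-174.3,-.1573]
un=lambda p,k,o:(np.array(p)+.5)/k-.5+o
T=un((313,65),3.4,[220,220]);S=un((271,150),3.7,[200,190])
print(T,S)
r=least_squares(lambda v:np.r_[proj("top",[*v,102])[0]-T,proj("scene",[*v,102])[0]-S],[530,50]);print(r.x,r.fun,R.from_euler("z",-s[2]).apply([r.x[0]-s[0],r.x[1]-s[1],0]))
# orange blob in first pictures
import cv2
for n,K in(("top",T),("scene",S)):
    im=cv2.imread(f"pics/{n}0.png").astype(int);b,g,rr=im[...,0],im[...,1],im[...,2]
    m=(rr>170)&(g<120)&(b<70);x0,y0=K.round().astype(int);m2=np.zeros_like(m);m2[y0-15:y0+20,x0-15:x0+15]=m[y0-15:y0+20,x0-15:x0+15]
    ys,xs=np.nonzero(m2);print(n,xs.min(),xs.max(),ys.min(),ys.max())
    for z in(102,60):
        print(z,proj(n,st(s,[[11+a,161+68+c,z] for a in(-11,11) for c in(-11,11)])).round(1).tolist())
```

```text
[311.70588235 238.76470588] [272.87837838 230.17567568]
[529.76006451  47.38786593] [-0.25853107 -0.49150404 -0.38438761  0.67955024] [ 10.17093427 226.07228813   0.        ]
top 305 316 235 248
102 [[313.9, 242.4], [305.8, 241.2], [315.0, 234.4], [306.9, 233.2]]
60 [[312.8, 244.9], [304.9, 243.7], [313.9, 237.1], [306.0, 236.0]]
scene 266 278 229 243
102 [[270.2, 233.5], [268.2, 228.4], [276.8, 231.8], [274.7, 226.8]]
60 [[270.6, 241.5], [268.7, 236.4], [277.0, 239.8], [275.0, 234.8]]
```

>>> {"name": "move_arm", "arguments": {"increments": [[[0.03, 0.15, 0], [0, 0, 0]], [[0.06, 0.3, 0], [0, 0, 0]], [[0.1, 0.45, 0], [0, 0, 0]], [[0.14, 0.6, 0], [0, 0, 0]], [[0.17, 0.75, 0], [0, 0, 0]], [[0.2, 0.89, 0], [0, 0, 0]], [[0.2, 0.89, 0], [0, 0, 0]], [[0.2, 0.89, 0], [0, 0, 0]]]}}

```text
time_s: 18.5
eef_pos: [529.2, 46.6, 186.8]
tool_rot: [-0.649, 0.76, 0.0, -0.0]
ft_force: [-0.0, 0.1, -0.5]
grip_width: 0.998
gripper_force: 0.0
```

>>> {"name": "move_arm", "arguments": {"increments": [[[0, 0, -0.15], [0, 0, 0]], [[0, 0, -0.3], [0, 0, 0]], [[0, 0, -0.45], [0, 0, 0]], [[0, 0, -0.6], [0, 0, 0]], [[0, 0, -0.75], [0, 0, 0]], [[0, 0, -0.9], [0, 0, 0]], [[0, 0, -1], [0, 0, 0]], [[0, 0, -1], [0, 0, 0]]]}}

```text
time_s: 19.5
eef_pos: [528.9, 46.0, 66.3]
tool_rot: [-0.649, 0.761, 0.0, -0.001]
ft_force: [0.4, 0.8, 0.6]
grip_width: 0.998
gripper_force: 0.0
```

>>> {"name": "move_arm", "arguments": {"increments": [[[0, 0, 0], [0, 0, 0]], [[0, 0, 0], [0, 0, 0]], [[0, 0, 0], [0, 0, 0]], [[0, 0, 0], [0, 0, 0]], [[0, 0, 0], [0, 0, 0]], [[0, 0, 0], [0, 0, 0]], [[0, 0, 0], [0, 0, 0]], [[0, 0, 0], [0, 0, 0]]], "gripper": 1}}

```text
time_s: 20.5
eef_pos: [529.9, 46.7, 67.4]
tool_rot: [-0.649, 0.761, -0.0, 0.0]
ft_force: [0.2, 0.0, 5.4]
grip_width: 0.244
gripper_force: 62.5
```

>>> {"name": "move_arm", "arguments": {"increments": [[[-0.01, -0.06, 0], [0, 0, 0]], [[-0.02, -0.12, 0], [0, 0, 0]], [[-0.03, -0.18, 0], [0, 0, 0]], [[-0.04, -0.25, 0], [0, 0, 0]], [[-0.05, -0.32, 0], [0, 0, 0]], [[-0.06, -0.38, 0], [0, 0, 0]], [[-0.07, -0.45, 0], [0, 0, 0]], [[-0.07, -0.45, 0], [0, 0, 0]]]}}

```text
time_s: 21.5
eef_pos: [521.7, -7.1, 67.5]
tool_rot: [-0.649, 0.761, -0.0, 0.001]
ft_force: [0.1, 2.1, 5.8]
grip_width: 0.25
gripper_force: 62.5
```

>>> {"name": "move_arm", "arguments": {"increments": [[[0, -0.01, 0], [0, 0, 0]], [[-0.005, -0.03, 0], [0, 0, 0]], [[-0.01, -0.05, 0], [0, 0, 0]], [[-0.01, -0.065, 0], [0, 0, 0]], [[-0.015, -0.08, 0], [0, 0, 0]], [[-0.015, -0.08, 0], [0, 0, 0]], [[-0.015, -0.08, 0], [0, 0, 0]], [[-0.015, -0.08, 0], [0, 0, 0]]]}}

```text
time_s: 22.5
eef_pos: [520.6, -15.8, 67.5]
tool_rot: [-0.649, 0.76, -0.0, 0.002]
ft_force: [1.2, 6.6, 4.7]
grip_width: 0.247
gripper_force: 62.4
```

Run:
```python
from h import *
import cv2
im=robot.get_image("scene")[:,:,::-1]
cv2.imwrite("pics/i.png",cv2.resize(im[225:325,250:320],(560,600)[:2],interpolation=2)[:600])
s=[484.3,-174.3,-.1573];e=robot.observe();p=e["eef_pos"]
print(R.from_euler("z",-s[2]).apply([p[0]-s[0],p[1]-s[1],0]),R.from_euler("z",-s[2]).apply(e["ft_force"]))
```

```text
[ 10.97126483 162.23718225   0.        ] [-1.55379161  7.06716432  6.09290929]
```

View pics/i.png

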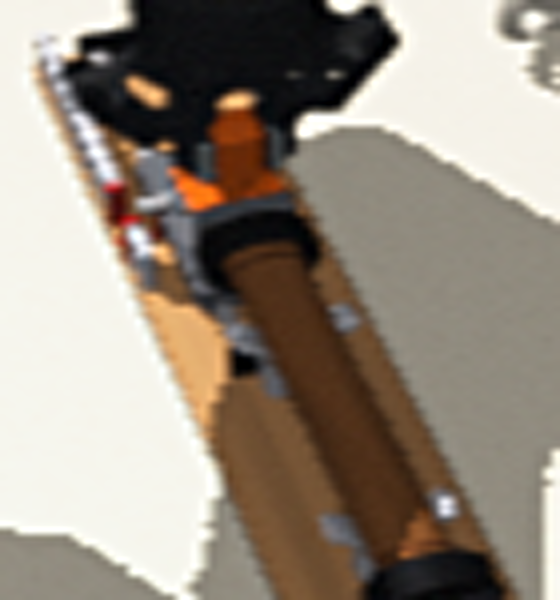

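The tongue at (150,202) points between the red posts at (115,197) and (128,235), so the end stands at the mark within about 1 mm. The pin is in both cups, so I'll start the cam.

>>> {"name": "move_arm", "arguments": {"increments": [[[0, -0.01, 0], [0, 0, 0]], [[0, -0.01, 0], [0, 0, 0]], [[-0.02, -0.005, 0], [0, 0, 0]], [[-0.04, 0, 0], [0, 0, 0]], [[-0.06, 0, 0], [0, 0, 0]], [[-0.085, 0.005, 0], [0, 0, 0]], [[-0.085, 0.005, 0], [0, 0, 0]], [[-0.085, 0.005, 0], [0, 0, 0]]]}}

```text
time_s: 23.55
eef_pos: [510.5, -15.3, 67.5]
tool_rot: [-0.649, 0.76, -0.0, 0.002]
ft_force: [1.8, 6.2, 4.0]
grip_width: 0.248
gripper_force: 62.4
```

```bash
cat > o.py <<'E'
from h import *
s=[484.3,-174.3,-.1573];e=robot.observe();p=e["eef_pos"];B=R.from_euler("z",-s[2])
print(B.apply([p[0]-s[0],p[1]-s[1],0]).round(1),B.apply(e["ft_force"]).round(1))
E
python3 o.py
```

```text
[  0.9 161.1   0. ] [0.8 6.4 4. ]
```

The cam moved 10 mm with low force, so the tongue is in the slot. Now I'll close it fully.

>>> {"name": "move_arm", "arguments": {"increments": [[[-0.02, 0.003, 0], [0, 0, 0]], [[-0.04, 0.006, 0], [0, 0, 0]], [[-0.06, 0.01, 0], [0, 0, 0]], [[-0.08, 0.013, 0], [0, 0, 0]], [[-0.1, 0.016, 0], [0, 0, 0]], [[-0.105, 0.017, 0], [0, 0, 0]], [[-0.105, 0.017, 0], [0, 0, 0]], [[-0.105, 0.017, 0], [0, 0, 0]]]}}

```text
time_s: 24.55
eef_pos: [499.8, -13.4, 67.7]
tool_rot: [-0.65, 0.76, -0.001, 0.003]
ft_force: [10.8, 1.2, -2.5]
grip_width: 0.248
gripper_force: 61.3
```

```bash
python3 o.py
```

```text
[ -9.9 161.3   0. ] [10.4  2.9 -2.5]
```

Run:
```python
from h import *
import cv2
im=robot.get_image("scene")[:,:,::-1]
cv2.imwrite("pics/j.png",cv2.resize(im[225:325,250:320],(560,600)[:2],interpolation=2)[:600])
```

```text
(no output)
```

View pics/j.png

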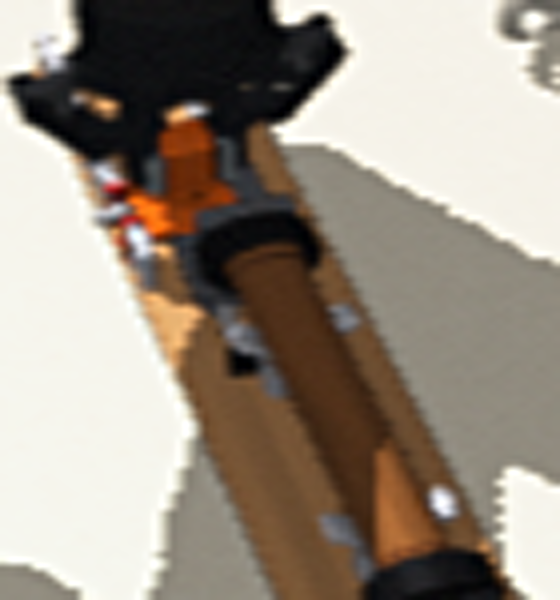

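The tongue sticks out through the slot at (108,212) between the red posts, the pin sits in both cups, and the fingers hold the knob. I'll hand in.

```bash
python3 -c "
from rig import robot;print(robot.sign_off())"
```

```text
the job is handed in; nothing more can be done
None
```

I handed in the job at about 24.6 s: the pin lies in both V rests and cups, the sliding end is at the mark, the cam is closed against its stop and the gripper still holds the knob. `sign_off()` returned no verdict, so I don't know how it was judged.

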